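# Open the inlet filter of the bench vacuum pump

## Task

Open the filter compartment of the white pump unit without gripping anything: with a fingertip press the orange snap tab fully in until it stays down, then push the released blue cover along its rails, in the direction of its arrow, until the whole cover is off its seat and lies flat on the grey parking deck. Do not lift or tip the cover or force it past the raised tab, do not touch the filter underneath, and leave the bottle, jar and beaker where they stand. Finish with the hand clear of everything.

Things in the scene. Friction and masses are not known exactly. Their poses are not given: they have to be found in the camera images.
- unit: white pump filter unit, a fixed low box 150 (x) x 300 (y) x 70 mm high; origin at the centre of its underside on the bench, z up, own +y = the way the cover slides. All places below are in its frame, mm. Flat top at z=70: free rear ledge y=-150 to -110 (but two stops 10 high at x=+-44 to +-57, y=-119 to -113), cover seat y=-110 to -20, grey parking deck from y=-20
- seat (a point): middle of the cover's seat at unit (0,-65,70), under the cover at the start. Below the cover the filter opening, x=-40 to 40, y=-100 to -30, 30 deep. Beside the seat (y=-112 to -22) rails at x=+-58 to +-66, 18 high, with lips reaching in to x=+-51 over the cover's flange, so that it slides but cannot be lifted
- deck (a point): middle of the flat grey parking deck at unit (0,55,70). The deck runs from y=-20 to an end stop at y=+130, 10 high; side rails at x=+-58 to +-66, 10 high, no lips
- cover: blue cover, loose, 0.1-0.25 kg, 112 (x) x 90 (y) x 22 mm high, white arrow head on top; origin at the centre of its underside, axes as the unit's. Seated at (0,-65,70). Side runners 5 high, so it passes over things under 5 mm. Flange z=5-11; crown on it 96 x 78 mm, y=-45 to +33, z=11-22. Off the seat once moved 90 mm, at the end stop after 150. Slides with about 1-2 N
- cover_back (a point): middle of the cover's upright back face (the face at -y), 11 mm above the flat top of the unit; moves with the cover
- tab (a joint): orange snap tab's travel in m: 0 = up, locking the cover (as at the start), 0.012 = fully in. Pressed straight down; it resists with about 3 N all the way, has no return spring and stays where it is left. The cover clears it from 0.009 on
- tab_top (a point): centre of the tab's flat top, 36 (x) x 34 (y) mm, at unit (0, 1); 14 mm above the deck when up (z=84), 2 mm above it when in. Its back edge is 4 mm before the front edge of the seated cover
- filter: white pleated filter in a black frame, 76 x 66 x 16 mm, fixed in the opening under the cover, its top 14 mm below the unit's flat top; origin at the centre of its underside. Not to be touched
- reagent: bystander: white plastic bottle with red cap, 58 mm diameter, 105 high; origin at the centre of its underside
- amber: bystander: amber jar with white cap, 54 mm diameter, 70 high; origin at the centre of its underside
- beaker: bystander: white open beaker, 60 mm diameter, 65 high; origin at the centre of its underside
Mind the look-alikes: they are no part of the job. Of the things like the cover, leave any that is black or turquoise; of the rest the larger one is meant.

How it is judged:
By the outcome, as a careful person would: the job done as asked, in the order asked, and still so for the second after the job is handed in, with the robot touching nothing.
It also fails if it takes over 48 s, if anything falls off the work surface, if the arm or the gripper's body presses on something with over 40 N, if the wrist force passes 120 N, or if a joint passes its speed limit or range.

## Robot

A 6-joint arm with a two-finger parallel gripper is mounted at the origin on the work surface. World frame = base frame: x ahead of the robot, y to its left, z up, the work surface at z = 0. Lengths are in mm, angles in rad, forces in N, time in s.
With the tool pointing down it reaches from about 250 to 775 mm from the base axis. Payload 8.9 kg.
Tool frame: the origin (TCP) lies at the very end of the fingers, on their centre line; the grasp point (between the pads) lies 19 mm behind it; z points along the fingers, y is the line along which they close (so a half turn about z gives the same grasp; the last joint's range is limited). The gripper opens to 85 mm and grips with 20 to 120 N. Pads are 22 mm wide; open, the fingers measure 114 mm over their backs; the gripper's body (76 mm by 85 mm) begins 54 mm behind the grasp point. The pads swing forward as they close: fully open they stand 13 mm farther back than shut.
Start: joints at [-1.384, 0.291, -0.153, 1.127, 0, 1.431], TCP at [168.037, -497.381, 231.305] pointing down, gripper open.
Joint ranges: [-2.52, 2.52], [-0.91, 1.74], [-1.3, 1.37], [-1.96, 2.02], [-1.52, 1.47], [-3.14, 3.14]. Speed limits (rad/s): [2.22, 2.22, 2.79, 3.14, 3.14, 3.14].

## Interface

Orientations are given as a unit quaternion [w, x, y, z].
In Python, from cell import * gives the robot as it stands.
- The arm moves only by the tool drive_tool, never from a script. Its argument "plan" is a list of rows, each an object with "dp": the shift along the tool's x, y, z normalised to -1 to 1, where 1 is 25 mm, a list of three; "rot": the turn, a rotation vector about the tool's x, y, z normalised to -1 to 1, where 1 is 5 degrees, a list of three; "jaw": the gripper's target within -1 to 1 (fully open at 1, half-way at 0, shut at -1). In form: [{"dp": [dx, dy, dz], "rot": [ax, ay, az], "jaw": jaw}, ...]. A call has 1 to 20 rows; each row shifts and turns the commanded pose from where the row before left it, along the tool's axes as they then stand; what a row does not reach is not made up. A row lasts 1/12 s, in which the tool goes at most 41.7 mm and 7.16 degrees, less where a joint would pass 70% of its speed; a pose out of reach is approached as far as the arm can. A call with a number of a shift or a turn outside -1 to 1 is refused whole. A call with a gripper value outside its range is refused whole. The fingers move at their own pace and stop on an object; "grip_force" is the grip in N (left out, the last holds). Time passes only in rows, so rows that do not move let the fingers close. It gives the time, the measured TCP pose, the force, the opening and the grip force at its end, in the units of the state.
- get_obs(): the state, without advancing time (a new reading comes with each control period).
- grab_frame(name): name is "side" or "top"; returns the picture (400x640x3 uint8, red, green, blue); there is no depth.
- camera_info(name): a dict with "intrinsics" (3x3 intrinsics, pixels), "world_from_camera" (4x4, takes a point from camera to world coordinates). Camera axes: x right, y up, looking along -z (the intrinsics and any distortion apply to the point x, -y, -z); pixel columns grow to the right and rows downward; lengths in mm; the calibration is good to about 2 mm. A picture is of the moment at which its call begins. camera_info takes no time and is no camera call.
- sign_off(): hands the job in; it is judged then, once.
Trained networks look in the newest picture that a camera, given by its name, has taken for a name from the list of things; names that differ only in an ending like _2 or _b are one class to them, and where a whole thing is asked for, a point or a joint stands for the part that bears it (a point fixed in the world has none). Each returns a list of dicts, best first, with "confidence" (0 to 1); they miss things now and then, are a little off and sometimes report something else, mostly with a low value. They report only what shows in the picture. A call takes as long as a camera call. They do not tell look-alikes from the thing itself.
- search_frame(camera, query): "centre" ([x, y, z] in mm, in the coordinates of the camera as it stood for that picture, good to about 4 mm: the middle of the surface that is visible of it).
- cut_out(camera, query): "pixels" (400x640 bool, what is visible of it).
- place_of(camera, query): "centre" ([x, y, z] in mm, in the coordinates of the camera as it stood for that picture, good to about 4 mm: a listed point, or the origin of a listed thing).
The state is a dict: "t": time; "qpos": joint angles; "dq": joint speeds; "effort": joint torques, N m; "tcp_pos": TCP position; "eef_rot": TCP orientation; "contact_force": force on the tool from outside, world axes, zero at the start; "wrist_torque": the same for the moment, N m; "finger_gap": opening from 0.0 (shut) to 1.0 (fully open); "grasp_force": force on a finger pad.
Only numpy, scipy, OpenCV 4.12 (cv2) and the standard library are available. Lean on these libraries where they do the work, as an engineer would, in place of code of your own. Each camera call takes 0.05 s, during which the arm holds its last target. There are 200 camera calls.

## Working session

There is one attempt and no reset: what is moved stays moved. The work goes in short steps, Python scripts to look and compute and a tool call to move; the robot and the scene stay as the last step left them, time stands still between calls to the robot, and variables do not carry over. Pictures are saved under pics/ and viewed, at most 10 in all, crops included, and the job is handed in when it is done.

Besides the shell and the picture viewer there is one more tool, called after ">>>" as name(argument=value, ...), one argument or row to a line, values as JSON. drive_tool: Moves the arm, as the interface text tells. Its arguments: {"type":"object","properties":{"plan":{"type":"array","items":{"type":"object","properties":{"dp":{"type":"array","items":{"type":"number","minimum":-1,"maximum":1}},"rot":{"type":"array","items":{"type":"number","minimum":-1,"maximum":1}},"jaw":{"type":"number"}}}},"grip_force":{"type":"number"}},"required":["plan"]}

```bash
mkdir -p pics; cat > h.py <<'E'
from cell import *
import numpy as np, cv2
def W(cam,p):
    T=np.array(camera_info(cam)["world_from_camera"]); return (T@np.r_[p,1])[:3]
def P(cam,p):
    i=camera_info(cam); T=np.linalg.inv(np.array(i["world_from_camera"])); q=(T@np.r_[p,1])[:3]
    u=np.array(i["intrinsics"])@np.array([q[0],-q[1],-q[2]]); return u[:2]/u[2]
E
python3 - <<'E'
from h import *
a=[]
for c in("side","top"):
    f=grab_frame(c); cv2.imwrite(f"pics/{c}0.png",f[...,::-1])
    for q in("unit","cover","cover_back","tab_top","deck","seat","reagent","amber","beaker"):
        for d in place_of(c,q):
            w=W(c,d["centre"]); print(c,q,round(d["confidence"],2),w.round(0),P(c,w).round(0))
print(get_obs())
E
```

```text
side unit 0.98 [548.  -3.  -0.] [318. 222.]
side cover 0.86 [ 559. -340.   -1.] [353. 366.]
side cover 0.73 [ 759. -270.   -6.] [455. 316.]
side cover 0.64 [508. -51.  67.] [301. 216.]
side cover 0.58 [ 350. -240.   -0.] [222. 328.]
side cover_back 0.94 [ 357. -211.    4.] [226. 312.]
side cover_back 0.75 [ 550. -372.    8.] [352. 382.]
side cover_back 0.72 [487. -93.  83.] [292. 226.]
side cover_back 0.66 [ 795. -271.    8.] [476. 310.]
side cover_back 0.61 [553.   3.  84.] [320. 190.]
side cover_back 0.43 [ 589. -210.    1.] [356. 298.]
side tab_top 0.58 [558.   2.  83.] [323. 191.]
side tab_top 0.55 [583.  44.  69.] [331. 182.]
side deck 0.72 [580.  42.  68.] [330. 183.]
side deck 0.46 [754.   4.  -4.] [409. 213.]
side reagent 0.65 [681. -96.  -3.] [389. 248.]
side amber 0.81 [756.   1.  -6.] [410. 214.]
side beaker 0.81 [ 591. -209.    0.] [357. 297.]
top unit 0.66 [548.  -2.   0.] [306. 211.]
top cover 0.96 [ 553. -343.   -3.] [454. 229.]
top cover 0.87 [507. -59.  69.] [329. 228.]
top cover 0.75 [ 752. -271.   -3.] [429. 144.]
top cover 0.61 [ 348. -239.    0.] [401. 315.]
top 
[... 463 characters left out ...]
{'t': 1.0, 'qpos': array([-1.38433507e+00,  2.90684364e-01, -1.53412563e-01,  1.12669803e+00,
       -1.06543697e-05,  1.43151068e+00]), 'dq': array([-0.00045142,  0.00102216, -0.00048119, -0.00049137,  0.0011614 ,
        0.00121244]), 'effort': array([ 3.25406163e-04, -5.37024951e+01,  3.31650782e+01,  1.53690893e-03,
       -1.71641739e-05,  1.44950343e-05]), 'tcp_pos': array([ 168.01486533, -497.38209694,  231.30853903]), 'eef_rot': array([ 8.11557025e-07,  9.86765415e-01,  1.62154294e-01, -5.30952075e-06]), 'contact_force': array([ 0.20536956, -0.03688964, -0.95780032]), 'wrist_torque': array([ 0.00213012, -0.07201575, -0.03925597]), 'grasp_force': 0.0, 'finger_gap': 0.9975827062434283}
```

```bash
python3 - <<'E'
import cv2,numpy as np
t=cv2.imread("pics/top0.png");s=cv2.imread("pics/side0.png")
cv2.imwrite("pics/crop_t.png",cv2.resize(t[95:275,230:470],(800,600),interpolation=cv2.INTER_CUBIC))
cv2.imwrite("pics/side_v.png",s)
E
```

```text
(no output)
```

View pics/crop_t.png

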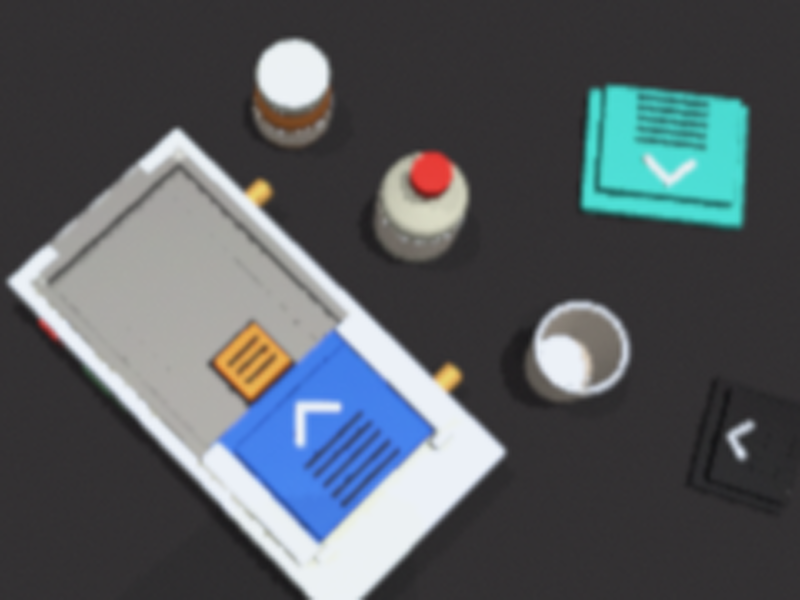

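View pics/side_v.png

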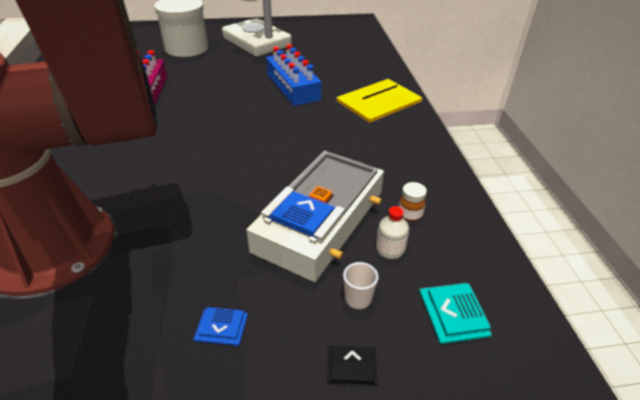

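Meant cover: the blue one on the white unit (top 329,228; side 301,216). Other candidates are the small blue one on the bench (top 401,315; side 222,328), the turquoise (top 429,144) and the black (top 454,229). The rule leaves out black and turquoise, and of the two blues the larger, seated one is meant. The crop confirms it: its arrow points at the orange tab (top 305,202). Next I fit the unit's pose by silhouette in both views.

```bash
cat > fit.py <<'E'
from h import *
from scipy.optimize import minimize
def box(x0,x1,y0,y1,z0,z1): return np.array([[x,y,z] for x in(x0,x1) for y in(y0,y1) for z in(z0,z1)],float)
U=[box(-75,75,-150,150,0,70),box(58,66,-20,130,70,80),box(-66,-58,-20,130,70,80),box(58,66,-112,-22,70,88),box(-66,-58,-112,-22,70,88),box(-66,66,130,138,70,80)]
S=4
def sil(c,boxes,x,y,a):
    im=np.zeros((400*S,640*S),np.uint8); R=np.array([[np.cos(a),-np.sin(a),0],[np.sin(a),np.cos(a),0],[0,0,1]])
    for b in boxes:
        p=np.array([P(c,R@v+[x,y,0]) for v in b]); h=cv2.convexHull(((p+.5)*S).astype(np.float32)); cv2.fillConvexPoly(im,np.round(h).astype(np.int32),1)
    return cv2.resize(im.astype(np.float32),(640,400),interpolation=cv2.INTER_AREA)
E
cat > run.py <<'E'
from fit import *
M={}
for c in("side","top"):
    grab_frame(c)
    m=np.zeros((400,640),bool)
    for q in ("unit","tab","cover"):
        for d in cut_out(c,q):
            ys,xs=np.nonzero(d["pixels"]); u=P(c,[548,-3,50])
            print(c,q,round(d["confidence"],2),d["pixels"].sum(),xs.mean().round(1),ys.mean().round(1))
            if d["pixels"].sum()>0 and np.hypot(xs.mean()-u[0],ys.mean()-u[1])<45: m|=d["pixels"]
    M[c]=m; cv2.imwrite(f"pics/m_{c}.png",m*np.uint8(255))
def cost(v,cs): return sum(np.abs(sil(c,U,v[0],v[1],v[2]/50)-M[c]).sum() for c in cs)
for cs in(("side",),("top",),("side","top")):
    r=minimize(cost,[548,-3,(np.deg2rad(52)-np.pi/2)*50],args=(cs,),method="Nelder-Mead",options=dict(initial_simplex=[[548,-3,-33],[553,-3,-33],[548,3,-33],[548,-3,-30]],maxiter=80))
    print(cs,r.x[:2].round(1),np.rad2deg(r.x[2]/50).round(2),r.fun,{c:M[c].sum() for c in cs})
x,y,a=r.x[0],r.x[1],r.x[2]/50
# orange centroid check
for c in("side","top"):
    h=cv2.cvtColor(grab_frame(c),cv2.COLOR_RGB2HSV); u=P(c,[548,-3,84])
    mk=cv2.inRange(h,(8,150,120),(22,255,255)); mk[:, :int(u[0]-25)]=0; mk[:,int(u[0]+25):]=0
    ys,xs=np.nonzero(mk); R=np.array([-np.sin(a),np.cos(a)])
    print(c,"orange",xs.mean(),ys.mean(),len(xs),"pred top",P(c,[x+R[0],y+R[1],84]),"pred mid",P(c,[x+R[0],y+R[1],77]))
E
python3 run.py
```

```text
side cover 0.96 3010 455.5 312.9
side cover 0.92 1499 221.4 325.6
side cover 0.8 1836 352.3 364.9
side cover 0.55 1692 301.7 213.3
top unit 0.58 8195 301.5 201.3
top tab 0.61 250 305.0 203.2
top cover 0.84 1063 402.0 316.5
top cover 0.79 1017 454.0 228.0
top cover 0.72 1760 429.0 141.3
top cover 0.63 2125 327.4 225.4
top cover 0.23 247 304.4 203.5Traceback (most recent call last):
  File "run.py", line 14, in <module>
    r=minimize(cost,[548,-3,(np.deg2rad(52)-np.pi/2)*50],args=(cs,),method="Nelder-Mead",options=dict(initial_simplex=[[548,-3,-33],[553,-3,-33],[548,3,-33],[548,-3,-30]],maxiter=80))
    res = _minimize_neldermead(fun, x0, args, callback, bounds=bounds,
                               **options)
    fxc = func(xc)
    fx = function(np.copy(x), *(wrapper_args + args))
  File "run.py", line 12, in cost
    def cost(v,cs): return sum(np.abs(sil(c,U,v[0],v[1],v[2]/50)-M[c]).sum() for c in cs)
                           ~~~^^^^^^^^^^^^^^^^^^^^^^^^^^^^^^^^^^^^^^^^^^^^^^^^^^^^^^^^^^^
  File "run.py", line 12, in <genexpr>
    def cost(v,cs): return sum(np.abs(sil(c,U,v[0],v[1],v[2]/50)-M[c]).sum() for c in cs)
                                      ~~~^^^^^^^^^^^^^^^^^^^^^^^
  File "fit.py", line 9, in sil
    p=np.array([P(c,R@v+[x,y,0]) for v in b]); h=cv2.convexHull(((p+.5)*S).astype(np.float32)); cv2.fillConvexPoly(im,np.round(h).astype(np.int32),1)
                ~^^^^^^^^^^^^^^^
  File "h.py", line 6, in P
    i=camera_info(cam); T=np.linalg.inv(np.array(i["world_from_camera"])); q=(T@np.r_[p,1])[:3]
ValueError: time passes only in moves, steps and waits
```

```bash
python3 - <<'E'
s=open("h.py").read().replace("def W","import functools\n_ci=camera_info\n@functools.lru_cache(None)\ndef camera_info(n):\n    d=_ci(n); return {k:np.array(d[k]) for k in('intrinsics','world_from_camera')}\ndef W",1)
open("h.py","w").write(s)
r=open("run.py").read().replace('("unit","tab","cover")','("unit","unit","tab_top","cover","deck")')
open("run.py","w").write(r)
E
python3 run.py
```

```text
side unit 0.95 8494 318.5 215.0
side unit 0.95 8494 318.5 215.0
side tab_top 0.54 240 320.7 194.1
side cover 0.96 1804 352.6 364.8
side cover 0.9 1668 301.5 213.1
side cover 0.87 3013 455.4 313.0
side cover 0.58 1455 221.4 325.5
side cover 0.21 843 412.8 201.1
side deck 0.82 8419 318.5 214.8
top unit 0.6 7819 301.2 201.1
top unit 0.6 7819 301.2 201.1
top tab_top 0.72 275 304.9 203.1
top cover 0.9 1056 453.9 228.2
top cover 0.84 1868 428.8 141.4
top cover 0.79 2177 327.2 225.0
top cover 0.61 1039 401.9 317.1
top deck 0.91 8070 301.2 201.6
('side',) [552.7  -0.6] -38.07 267.6875 {'side': np.int64(10224)}
('top',) [550.5  -1.9] -37.62 285.6875 {'top': np.int64(10165)}
('side', 'top') [551.8  -1. ] -37.75 616.4375 {'side': np.int64(10224), 'top': np.int64(10165)}
side orange 325.20983606557377 207.04918032786884 305 pred top [320.22697147 191.19274633] pred mid [320.18901874 193.81571699]
top orange 305.3754385964912 201.16842105263157 285 pred top [304.58900558 201.38456654] pred mid [304.68242699 202.07942115]
```

>>> drive_tool(
  plan=[
    {"dp": [0, 0, 0], "rot": [0, 0, -0.96], "jaw": -1},
    {"dp": [0, 0, 0], "rot": [0, 0, -0.96], "jaw": -1},
    {"dp": [0, 0, 0], "rot": [0, 0, -0.96], "jaw": -1},
    {"dp": [0, 0, 0], "rot": [0, 0, -0.96], "jaw": -1},
    {"dp": [0, 0, 0], "rot": [0, 0, -0.96], "jaw": -1},
    {"dp": [0, 0, 0], "rot": [0, 0, -0.96], "jaw": -1},
    {"dp": [0, 0, 0], "rot": [0, 0, -0.95], "jaw": -1},
    {"dp": [1, 0, 0], "rot": [0, 0, 0], "jaw": -1},
    {"dp": [1, 0, 0], "rot": [0, 0, 0], "jaw": -1},
    {"dp": [1, 0, 0], "rot": [0, 0, 0], "jaw": -1},
    {"dp": [1, 0, 0], "rot": [0, 0, 0], "jaw": -1},
    {"dp": [1, 0, 0], "rot": [0, 0, 0], "jaw": -1},
    {"dp": [1, 0, 0], "rot": [0, 0, 0], "jaw": -1},
    {"dp": [1, 0, 0], "rot": [0, 0, 0], "jaw": -1},
    {"dp": [1, 0, 0], "rot": [0, 0, 0], "jaw": -1},
    {"dp": [1, 0, 0], "rot": [0, 0, 0], "jaw": -1},
    {"dp": [1, 0, 0], "rot": [0, 0, 0], "jaw": -1},
    {"dp": [1, 0, 0], "rot": [0, 0, 0], "jaw": -1},
    {"dp": [1, 0, 0], "rot": [0, 0, 0], "jaw": -1},
  ],
)

```text
t: 3.68
tcp_pos: [352.5, -259.2, 231.5]
eef_rot: [0.0, 0.898, 0.44, 0.0]
contact_force: [0.5, -1.5, -0.2]
finger_gap: -0.002
grasp_force: 0.0
```

>>> drive_tool(
  plan=[
    {"dp": [1, 0, 0.3], "rot": [0, 0, 0], "jaw": -1},
    {"dp": [1, 0, 0.3], "rot": [0, 0, 0], "jaw": -1},
    {"dp": [1, 0, 0.3], "rot": [0, 0, 0], "jaw": -1},
    {"dp": [1, 0, 0.3], "rot": [0, 0, 0], "jaw": -1},
    {"dp": [1, 0, 0.3], "rot": [0, 0, 0], "jaw": -1},
    {"dp": [1, 0, 0.3], "rot": [0, 0, 0], "jaw": -1},
    {"dp": [1, 0, 0.3], "rot": [0, 0, 0], "jaw": -1},
    {"dp": [1, 0, 0.3], "rot": [0, 0, 0], "jaw": -1},
    {"dp": [1, 0, 0.3], "rot": [0, 0, 0], "jaw": -1},
    {"dp": [1, 0, 0.3], "rot": [0, 0, 0], "jaw": -1},
    {"dp": [1, 0, 0.3], "rot": [0, 0, 0], "jaw": -1},
    {"dp": [1, 0, 0.3], "rot": [0, 0, 0], "jaw": -1},
    {"dp": [0, 0, 0], "rot": [0, 0, 0], "jaw": -1},
    {"dp": [0, 0, 0], "rot": [0, 0, 0], "jaw": -1},
  ],
)

```text
t: 4.85
tcp_pos: [535.7, -22.3, 140.7]
eef_rot: [-0.0, 0.898, 0.441, -0.0]
contact_force: [0.2, -0.1, 0.4]
finger_gap: 0.003
grasp_force: 0.0
```

```bash
cat > st.py <<'E'
from h import *
from scipy.spatial.transform import Rotation as Ro
o=get_obs(); a=np.deg2rad(-37.8); d=o["tcp_pos"]-[551,-1.3,0]
R=Ro.from_quat(np.r_[o["eef_rot"][1:],o["eef_rot"][0]]).as_matrix()
print("t",o["t"],"unit",(d[0]*np.cos(a)+d[1]*np.sin(a)).round(1),(-d[0]*np.sin(a)+d[1]*np.cos(a)).round(1),d[2].round(1),"F",o["contact_force"].round(1),"gap",round(o["finger_gap"],3),"toolx deg",np.rad2deg(np.arctan2(R[1,0],R[0,0])).round(1),R[:,2].round(3),o["tcp_pos"].round(1))
E
python3 st.py
```

```text
t 4.85 unit 0.8 -26.0 140.7 F [ 0.2 -0.1  0.4] gap 0.003 toolx deg 52.3 [-0.001  0.    -1.   ] [535.7 -22.3 140.7]
```

>>> drive_tool(
  plan=[
    {"dp": [0.6, -0.02, 0], "rot": [0, 0, 0], "jaw": -1},
    {"dp": [0.6, -0.01, 0], "rot": [0, 0, 0], "jaw": -1},
    {"dp": [0, 0, 0.8], "rot": [0, 0, 0], "jaw": -1},
    {"dp": [0, 0, 0.8], "rot": [0, 0, 0], "jaw": -1},
    {"dp": [0, 0, 0.3], "rot": [0, 0, 0], "jaw": -1},
    {"dp": [0, 0, 0], "rot": [0, 0, 0], "jaw": -1},
  ],
)

```text
t: 5.35
tcp_pos: [552.1, 0.9, 92.4]
eef_rot: [-0.001, 0.898, 0.44, -0.001]
contact_force: [-0.5, 0.4, 0.2]
finger_gap: 0.001
grasp_force: 0.0
```

```bash
python3 st.py; python3 - <<'E'
from h import *
c=[cv2.resize(grab_frame(n)[v-50:v+50,u-65:u+65],(400,308),interpolation=cv2.INTER_CUBIC) for n,u,v in(("side",318,195),("top",308,205))]
cv2.imwrite("pics/press.png",np.hstack(c)[...,::-1])
E
```

```text
t 5.35 unit -0.5 2.4 92.4 F [-0.5  0.4  0.2] gap 0.001 toolx deg 52.2 [-0.003  0.    -1.   ] [552.1   0.9  92.4]
```

View pics/press.png

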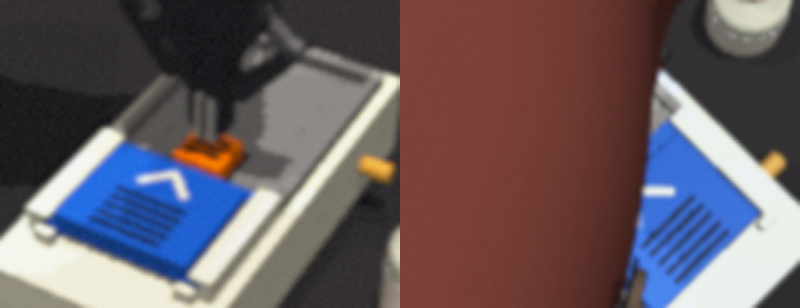

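The side crop shows the shut fingertips just above the middle of the orange tab (about crop 210,140). The top view is blocked by the arm. I'm pressing now.

>>> drive_tool(
  plan=[
    {"dp": [0.04, 0.02, 0.2], "rot": [0, 0, 0], "jaw": -1},
    {"dp": [0, 0, 0.16], "rot": [0, 0, 0], "jaw": -1},
    {"dp": [0, 0, 0.16], "rot": [0, 0, 0], "jaw": -1},
    {"dp": [0, 0, 0.14], "rot": [0, 0, 0], "jaw": -1},
    {"dp": [0, 0, 0.1], "rot": [0, 0, 0], "jaw": -1},
    {"dp": [0, 0, 0], "rot": [0, 0, 0], "jaw": -1},
  ],
)

```text
t: 5.95
tcp_pos: [554.5, 1.4, 74.5]
eef_rot: [0.0, 0.898, 0.44, 0.0]
contact_force: [-0.9, -0.3, -0.0]
finger_gap: -0.001
grasp_force: 0.0
```

```bash
python3 st.py
```

```text
t 5.95 unit 1.1 4.3 74.5 F [-0.9 -0.3 -0. ] gap -0.001 toolx deg 52.2 [ 0. -0. -1.] [554.5   1.4  74.5]
```

>>> drive_tool(
  plan=[
    {"dp": [0, 0, 0.06], "rot": [0, 0, 0], "jaw": -1},
    {"dp": [0, 0, 0.05], "rot": [0, 0, 0], "jaw": -1},
    {"dp": [0, 0, 0], "rot": [0, 0, 0], "jaw": -1},
  ],
)

```text
t: 6.2
tcp_pos: [554.4, 1.5, 72.1]
eef_rot: [-0.0, 0.898, 0.44, -0.0]
contact_force: [1.7, 0.3, 2.7]
finger_gap: 0.001
grasp_force: 0.9
```

```bash
python3 st.py; python3 - <<'E'
from h import *
cv2.imwrite("pics/press2.png",cv2.resize(grab_frame("side")[145:245,253:383],(780,600),interpolation=cv2.INTER_CUBIC)[...,::-1])
E
```

```text
t 6.2 unit 1.0 4.3 72.1 F [1.7 0.3 2.7] gap 0.001 toolx deg 52.2 [-0. -0. -1.] [554.4   1.5  72.1]
```

View pics/press2.png

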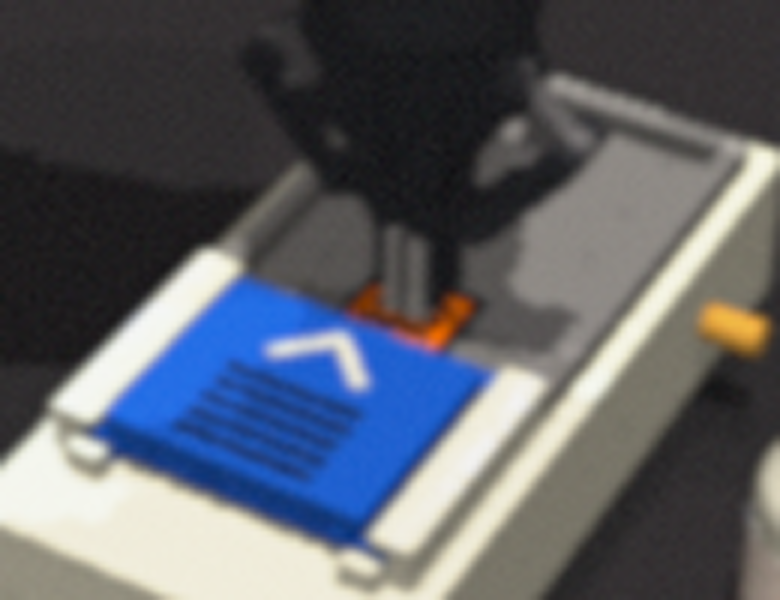

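The picture shows the tab (crop 410,315) almost flush with the deck under the fingertip. I'll press a little further until it bottoms out.

>>> drive_tool(
  plan=[
    {"dp": [0, 0, 0.04], "rot": [0, 0, 0], "jaw": -1},
    {"dp": [0, 0, 0.04], "rot": [0, 0, 0], "jaw": -1},
    {"dp": [0, 0, 0], "rot": [0, 0, 0], "jaw": -1},
  ],
)

```text
t: 6.5
tcp_pos: [554.5, 1.4, 71.9]
eef_rot: [0.0, 0.898, 0.44, 0.0]
contact_force: [-6.5, -0.6, 23.8]
finger_gap: -0.002
grasp_force: 12.2
```

Bottomed out at z≈72 with 24 N, so the tab is fully in. Next: lift, go back over the cover, and look at the tab once the arm is off it.

>>> drive_tool(
  plan=[
    {"dp": [0, 0, -0.3], "rot": [0, 0, 0], "jaw": -1},
    {"dp": [0, 0, -0.8], "rot": [0, 0, 0], "jaw": -1},
    {"dp": [0, 0, -0.8], "rot": [0, 0, 0], "jaw": -1},
    {"dp": [-0.9, -0.02, 0], "rot": [0, 0, 0], "jaw": -1},
    {"dp": [-0.9, -0.02, 0], "rot": [0, 0, 0], "jaw": -1},
    {"dp": [-0.9, 0, 0], "rot": [0, 0, 0], "jaw": -1},
    {"dp": [-0.9, 0, 0], "rot": [0, 0, 0], "jaw": -1},
    {"dp": [-0.9, 0, 0], "rot": [0, 0, 0], "jaw": -1},
    {"dp": [-0.95, 0, 0], "rot": [0, 0, 0], "jaw": -1},
    {"dp": [0, 0, 0], "rot": [0, 0, 0], "jaw": -1},
    {"dp": [0, 0, 0], "rot": [0, 0, 0], "jaw": -1},
  ],
)

```text
t: 7.42
tcp_pos: [469.4, -106.1, 117.4]
eef_rot: [-0.0, 0.898, 0.439, -0.0]
contact_force: [0.1, -0.3, 0.2]
finger_gap: -0.0
grasp_force: 0.0
```

```bash
python3 st.py; python3 - <<'E'
from h import *
c=[cv2.resize(grab_frame(n)[v-50:v+50,u-65:u+65],(400,308),interpolation=cv2.INTER_CUBIC) for n,u,v in(("side",318,195),("top",308,205))]
cv2.imwrite("pics/tabin.png",np.hstack(c)[...,::-1])
E
```

```text
t 7.4167 unit -0.3 -132.8 117.4 F [ 0.1 -0.3  0.2] gap -0.0 toolx deg 52.1 [-0.001  0.    -1.   ] [ 469.4 -106.1  117.4]
```

View pics/tabin.png

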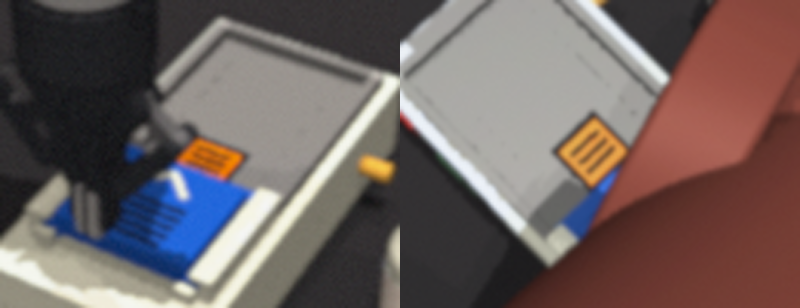

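The tab (side crop 210,158; top crop 590,150) lies flush with the deck and stays down. Next: descend behind the cover.

>>> drive_tool(
  plan=[
    {"dp": [0, 0, 0.6], "rot": [0, 0, 0], "jaw": -1},
    {"dp": [0, 0, 0.6], "rot": [0, 0, 0], "jaw": -1},
    {"dp": [0, 0, 0.4], "rot": [0, 0, 0], "jaw": -1},
    {"dp": [0, 0, 0], "rot": [0, 0, 0], "jaw": -1},
    {"dp": [0, 0, 0], "rot": [0, 0, 0], "jaw": -1},
  ],
)

```text
t: 7.93
tcp_pos: [470.2, -104.8, 77.3]
eef_rot: [-0.001, 0.898, 0.441, -0.0]
contact_force: [0.2, -0.3, 0.5]
finger_gap: -0.002
grasp_force: 0.0
```

```bash
python3 st.py; python3 - <<'E'
from h import *
cv2.imwrite("pics/behind.png",cv2.resize(grab_frame("side")[165:265,233:363],(780,600),interpolation=cv2.INTER_CUBIC)[...,::-1])
E
```

```text
t 7.9333 unit -0.4 -131.3 77.3 F [ 0.2 -0.3  0.5] gap -0.002 toolx deg 52.3 [-0.001  0.001 -1.   ] [ 470.2 -104.8   77.3]
```

View pics/behind.png

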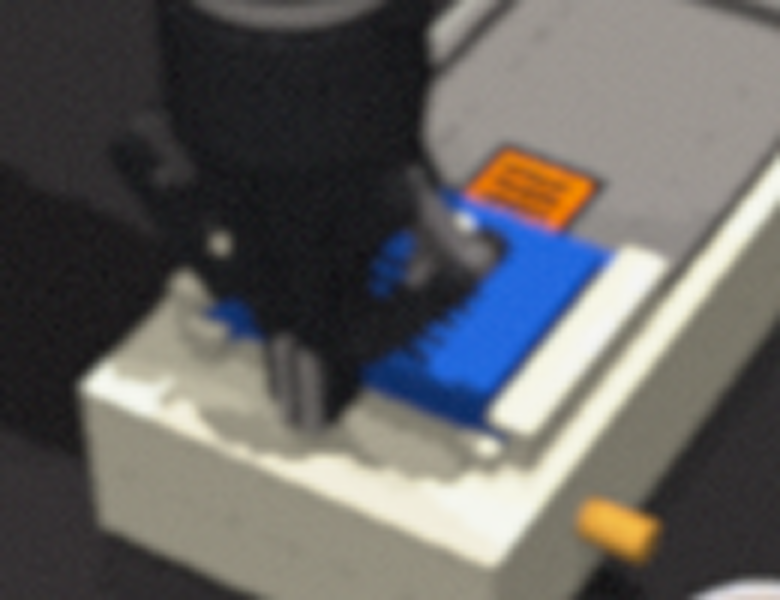

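The fingers stand on the rear ledge (crop 305,410), just behind the cover's back face and clear of it. I'll push gently along tool x.

>>> drive_tool(
  plan=[
    {"dp": [0.2, 0.01, 0], "rot": [0, 0, 0], "jaw": -1},
    {"dp": [0.2, 0.01, 0], "rot": [0, 0, 0], "jaw": -1},
    {"dp": [0.2, 0, 0], "rot": [0, 0, 0], "jaw": -1},
    {"dp": [0.2, 0, 0], "rot": [0, 0, 0], "jaw": -1},
    {"dp": [0.2, 0, 0], "rot": [0, 0, 0], "jaw": -1},
    {"dp": [0.2, 0, 0], "rot": [0, 0, 0], "jaw": -1},
    {"dp": [0.2, 0, 0], "rot": [0, 0, 0], "jaw": -1},
  ],
)

```text
t: 8.57
tcp_pos: [492.3, -77.8, 77.6]
eef_rot: [0.0, 0.898, 0.44, -0.0]
contact_force: [-0.7, -0.9, 0.6]
finger_gap: 0.003
grasp_force: 0.7
```

```bash
python3 st.py
```

```text
t 8.5667 unit 0.5 -96.4 77.6 F [-0.7 -0.9  0.6] gap 0.003 toolx deg 52.2 [-0. -0. -1.] [492.3 -77.8  77.6]
```

>>> drive_tool(
  plan=[
    {"dp": [0.2, 0, 0], "rot": [0, 0, 0], "jaw": -1},
    {"dp": [0.2, 0, 0], "rot": [0, 0, 0], "jaw": -1},
    {"dp": [0.2, 0, 0], "rot": [0, 0, 0], "jaw": -1},
    {"dp": [0.2, 0, 0], "rot": [0, 0, 0], "jaw": -1},
    {"dp": [0.2, 0, 0], "rot": [0, 0, 0], "jaw": -1},
    {"dp": [0.2, 0, 0], "rot": [0, 0, 0], "jaw": -1},
    {"dp": [0.2, 0, 0], "rot": [0, 0, 0], "jaw": -1},
    {"dp": [0.2, 0, 0], "rot": [0, 0, 0], "jaw": -1},
    {"dp": [0.2, 0, 0], "rot": [0, 0, 0], "jaw": -1},
    {"dp": [0.2, 0, 0], "rot": [0, 0, 0], "jaw": -1},
  ],
)

```text
t: 9.4
tcp_pos: [522.9, -38.3, 77.6]
eef_rot: [0.0, 0.898, 0.44, -0.0]
contact_force: [-0.7, -1.5, 1.2]
finger_gap: -0.0
grasp_force: 0.7
```

```bash
python3 st.py
```

```text
t 9.4 unit 0.5 -46.4 77.6 F [-0.7 -1.5  1.2] gap -0.0 toolx deg 52.2 [-0. -0. -1.] [522.9 -38.3  77.6]
```

>>> drive_tool(
  plan=[
    {"dp": [0.2, 0, 0], "rot": [0, 0, 0], "jaw": -1},
    {"dp": [0.2, 0, 0], "rot": [0, 0, 0], "jaw": -1},
    {"dp": [0.2, 0, 0], "rot": [0, 0, 0], "jaw": -1},
    {"dp": [0.2, 0, 0], "rot": [0, 0, 0], "jaw": -1},
    {"dp": [0.2, 0, 0], "rot": [0, 0, 0], "jaw": -1},
    {"dp": [0.2, 0, 0], "rot": [0, 0, 0], "jaw": -1},
    {"dp": [0.2, 0, 0], "rot": [0, 0, 0], "jaw": -1},
    {"dp": [0.2, 0, 0], "rot": [0, 0, 0], "jaw": -1},
    {"dp": [0.2, 0, 0], "rot": [0, 0, 0], "jaw": -1},
  ],
)

```text
t: 10.15
tcp_pos: [550.5, -2.7, 77.5]
eef_rot: [-0.0, 0.898, 0.44, -0.0]
contact_force: [-0.3, -1.0, 1.6]
finger_gap: 0.002
grasp_force: 0.7
```

```bash
python3 st.py; python3 - <<'E'
from h import *
cv2.imwrite("pics/pushed.png",cv2.resize(grab_frame("side")[140:280,233:413],(770,600),interpolation=cv2.INTER_CUBIC)[...,::-1])
E
```

```text
t 10.15 unit 0.5 -1.4 77.5 F [-0.3 -1.   1.6] gap 0.002 toolx deg 52.2 [-0.  0. -1.] [550.5  -2.7  77.5]
```

View pics/pushed.png

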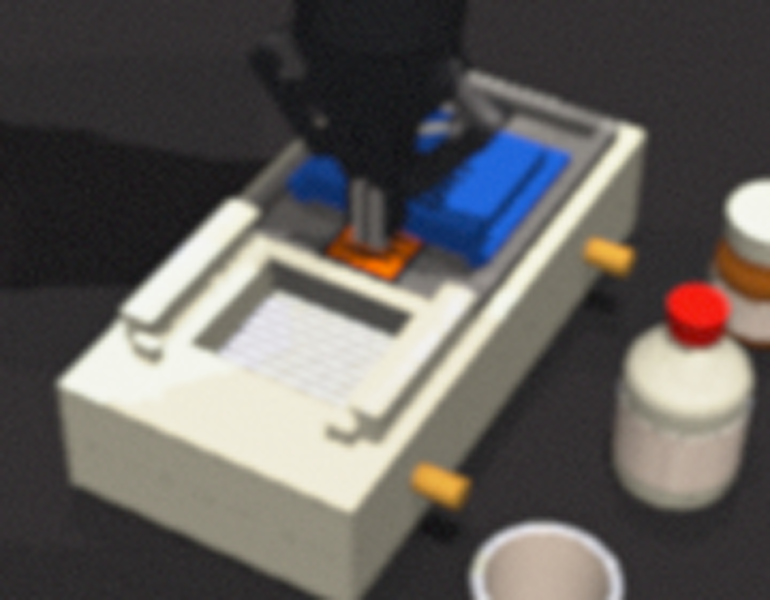

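The cover (crop 430,190) lies flat on the deck, wholly past the tab, and the filter opening is exposed. I'll back off, then rise straight up and retreat high.

>>> drive_tool(
  plan=[
    {"dp": [-0.25, 0, 0], "rot": [0, 0, 0], "jaw": -1},
    {"dp": [-0.25, 0, 0], "rot": [0, 0, 0], "jaw": -1},
    {"dp": [0, 0, -0.8], "rot": [0, 0, 0], "jaw": -1},
    {"dp": [0, 0, -1], "rot": [0, 0, 0], "jaw": -1},
    {"dp": [0, 0, -1], "rot": [0, 0, 0], "jaw": -1},
    {"dp": [0, 0, -1], "rot": [0, 0, 0], "jaw": -1},
    {"dp": [0, 0, -1], "rot": [0, 0, 0], "jaw": -1},
    {"dp": [-1, 0, -1], "rot": [0, 0, 0], "jaw": -1},
    {"dp": [-1, 0, 0], "rot": [0, 0, 0], "jaw": -1},
    {"dp": [-1, 0, 0], "rot": [0, 0, 0], "jaw": -1},
    {"dp": [-1, 0, 0], "rot": [0, 0, 0], "jaw": -1},
    {"dp": [-1, 0, 0], "rot": [0, 0, 0], "jaw": -1},
    {"dp": [-1, 0, 0], "rot": [0, 0, 0], "jaw": -1},
    {"dp": [-1, 0, 0], "rot": [0, 0, 0], "jaw": -1},
    {"dp": [-1, 0, 0], "rot": [0, 0, 0], "jaw": -1},
    {"dp": [-1, 0, 0], "rot": [0, 0, 0], "jaw": -1},
    {"dp": [-1, 0, 0], "rot": [0, 0, 0], "jaw": -1},
    {"dp": [0, 0, 0], "rot": [0, 0, 0], "jaw": -1},
    {"dp": [0, 0, 0], "rot": [0, 0, 0], "jaw": -1},
  ],
)

```text
t: 11.78
tcp_pos: [388.3, -211.5, 222.5]
eef_rot: [-0.0, 0.899, 0.439, 0.0]
contact_force: [0.1, -0.2, 0.1]
finger_gap: -0.004
grasp_force: 0.0
```

```bash
python3 st.py; python3 - <<'E'
from h import *
c=[cv2.resize(grab_frame(n)[v-75:v+75,u-85:u+115],(400,300),interpolation=cv2.INTER_CUBIC) for n,u,v in(("side",318,205),("top",308,185))]
cv2.imwrite("pics/end.png",np.hstack(c)[...,::-1])
for c in("side","top"):
    for q in("cover","cover_back","reagent","amber","beaker"):
        for d in place_of(c,q)[:5]:
            w=W(c,d["centre"])
            if w[2]>40 or q[0]!="c": print(c,q,round(d["confidence"],2),w.round(0))
E
```

```text
t 11.7833 unit 0.3 -265.8 222.5 F [ 0.1 -0.2  0.1] gap -0.004 toolx deg 52.0 [ 0.  0. -1.] [ 388.3 -211.5  222.5]
side cover 0.68 [579.  42.  68.]
side cover_back 0.66 [562.   5.  82.]
side reagent 0.66 [681. -96.  -4.]
side amber 0.72 [756.  -1.  -4.]
side beaker 0.79 [ 593. -211.   -2.]
top cover 0.88 [584.  40.  68.]
top cover_back 0.88 [557.  11.  78.]
top reagent 0.91 [677. -96.   2.]
top amber 0.96 [756.  -0.  -4.]
top amber 0.7 [548.  -6.  -2.]
top beaker 0.58 [ 593. -208.   -1.]
```

View pics/end.png

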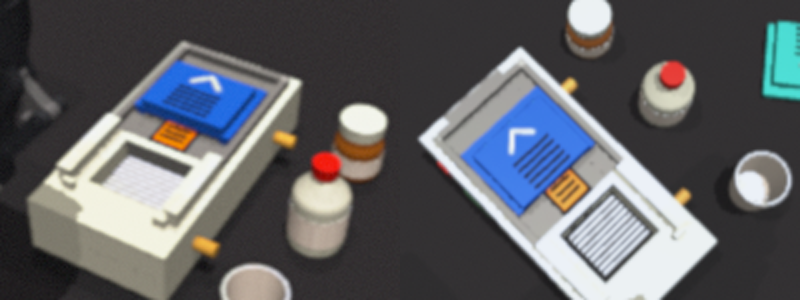

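The cover (side 205,100; top 530,150) lies flat on the deck, about 117 mm from its seat. The tab is down, the bystanders have not moved, and the hand is clear.

```bash
python3 -c "
from cell import *
print(sign_off())"
```

```text
the job is handed in; nothing more can be done
None
```

The filter compartment is open and the job is handed in: the tab is pressed fully in and stayed down, the blue cover lies flat on the parking deck about 117 mm from its seat, the bottle, jar and beaker are where they stood, and the hand is clear.

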